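# Clip the burnisher into its drawer and shut the drawer

### The job

Put the two-handled burnisher away: lift it from its V-block rest, lay it across the open drawer over the pair of spring clips and press it down past the sprung jaws until both handles sit at the bottom of their clips. Then slide the drawer fully shut. Leave the glue bottle, the wax tin and the hand plane where they are.

Things in the scene. Friction and masses are not known exactly. Their poses are not given: they have to be found in the camera images.
- burnisher: The tool to put away: a straight round bar 190 mm long with a bare steel middle 16 mm in diameter and 80 mm long and, at each end, a round pale wooden handle 24 mm in diameter and 55 mm long; about 0.2 kg, same both ways round. Origin at its centre, on its axis; its y axis runs along it. It starts lying in the rest, its axis 37 mm above the bench.
- rest: Fixed plywood rest: a base plate 70 x 150 x 8 mm with two V-notched blocks (16 mm thick along y, 45 mm wide, 37 mm high) 62 mm either side of the middle; they carry the burnisher's handles and leave its steel middle free. Origin under the centre of the base plate; its y axis runs along the burnisher.
- unit_drawer0 (a joint): How far the drawer of the low dark wooden drawer unit is out, in m: 0 fully shut, 0.18 fully out; it starts 0.15 to 0.17 out and slides easily (1 to 2 N). The unit is fixed on the bench, 260 mm deep, 300 mm wide and 100 mm high, has this one wide drawer, and faces roughly towards the robot; when shut, the front of the drawer is flush with the front of the unit.
- clip_seat (a point): Moves with the drawer: where the burnisher's centre lies when fully seated (burnisher along this y), 34 mm above the drawer's inner floor, 56 mm above the bench. x points into the unit, y across the drawer, z up. The drawer's front wall is 72 mm away (-x), its inner width 258 mm, its walls rise 22 mm above this point. A burnisher merely lying on the jaws is about 25 mm too high.
- clip_left (a point): Moves with the drawer: seat of the left clip, on the seated burnisher's axis, 66 mm from clip_seat along +y. The clip, 22 mm wide in y, is a metal fork: on the +x side a fixed prong with flared tip 22 mm above the axis; on the -x side a sprung hinged jaw whose round nose, 19 mm above the axis, overhangs the seat by 8 mm. A handle pressed straight down (about 3 to 6 N) swings it aside and snaps in.
- clip_right (a point): Moves with the drawer: seat of the right clip, 66 mm from clip_seat along -y; otherwise the same as the left clip.
- unit_drawer0_handle (a point): Moves with the drawer: the centre of the drawer's steel bar handle (120 mm long across the drawer, about 10 mm thick), 62 mm above the bench, 35 mm out from the drawer's front face.
- drawer_front (a point): Moves with the drawer: a point on the outer front face of the drawer, on its centreline, 3 mm below the front's upper edge, 86 mm above the bench; axes as the drawer's. Pushing this face or the handle towards +x of this frame shuts the drawer.
- glue: Bystander: white glue bottle standing upright, 64 mm in diameter, 160 mm high. Origin under its centre.
- wax: Bystander: round metal tin, 90 mm in diameter, 50 mm high. Origin under its centre.
- plane: Bystander: dark steel hand plane with wooden knob and handle standing on the bench, 150 mm long (x), 56 mm wide, about 85 mm high. Origin under its middle.
Not all that is in view belongs to the job. Of the things that look like the burnisher, the smallest one is meant.

How it is judged (in metres and radians):
On the way, in this order (a step that is already met when the one before it is completed fails the run):
1. the burnisher is pressed fully down into both clips while the drawer is still open (x of burnisher in the frame of clip_seat between -0.005 and 0.005 m and y of burnisher in the frame of clip_seat between -0.016 and 0.016 m and z of burnisher in the frame of clip_seat between -0.004 and 0.004 m and angle between the y axis of burnisher and the y axis of clip_seat, either way round below 0.06 rad and value of joint unit_drawer0 above 0.08 m), for 0.2 s.
2. the drawer is slid shut with the burnisher in its clips (x of burnisher in the frame of clip_seat between -0.005 and 0.005 m and y of burnisher in the frame of clip_seat between -0.016 and 0.016 m and z of burnisher in the frame of clip_seat between -0.004 and 0.004 m and angle between the y axis of burnisher and the y axis of clip_seat, either way round below 0.06 rad and value of joint unit_drawer0 below 0.008 m), for 0.2 s.
At the end, for the whole second after the job is handed in: The drawer is shut to within 8 mm, and the burnisher rests in both clips: its centre within 5 mm (x), 16 mm (y) and 4 mm (z) of clip_seat and its axis within 0.06 rad of the clips' line, at rest (all of step 2 and linear speed of burnisher below 0.02 m/s); the robot touches nothing.
It fails at once if the glue bottle is moved more than 40 mm (distance of glue from where it was at the start of the episode above 0.04 m).
It fails at once if the wax tin is moved more than 40 mm (distance of wax from where it was at the start of the episode above 0.04 m).
It fails at once if the hand plane is moved more than 40 mm (distance of plane from where it was at the start of the episode above 0.04 m).
It also fails if it takes over 61 s, if anything falls off the work surface, if the arm or the gripper's body presses on something with over 40 N, if the wrist force passes 120 N, or if a joint passes its speed limit or range.

### The arm

A 6-joint arm with a two-finger parallel gripper is mounted at the origin on the work surface. World frame = base frame: x ahead of the robot, y to its left, z up, the work surface at z = 0. Lengths are in mm, angles in degrees, forces in N, time in s.
With the tool pointing down it reaches from about 350 to 850 mm from the base axis. Payload 8.1 kg.
Tool frame: the origin (TCP) lies midway between the tips of the shut fingers; the grasp point (between the pads) lies 19 mm behind it (r.pinch_z is the distance from the TCP to the grasp point, in mm); z points along the fingers, y is the line along which they close (so a half turn about z gives the same grasp; the last joint's range is limited). The gripper opens to 85 mm and grips with 20 to 120 N. Pads are 22 mm wide; open, the fingers measure 114 mm over their backs; the gripper's body (76 mm by 85 mm) begins 54 mm behind the grasp point. The pads swing forward as they close: fully open they stand 13 mm farther back than shut.
Start: joints at [-71.242, 7.471, 85.268, -0, 87.261, -4.893], TCP at [240.725, -549.597, 231.292] pointing down, gripper open.
Joint ranges: [-169.43, 169.43], [-51.17, 129.36], [1.28, 143.12], [-76.62, 256.62], [0, 156.53], [-152.29, 152.29]. Speed limits (degrees/s): [136.94, 136.94, 159.86, 180, 180, 180].

### API

Orientations are given as [roll, pitch, yaw] about the fixed x, y, z axes, in that order (R = Rz(yaw) Ry(pitch) Rx(roll)).
In Python, from bench import r gives the robot as it stands.
- The arm moves only by the shell command python3 -m jog 'ROWS' [OPENING] [FORCE]. ROWS is JSON, one flat list of numbers, 6 for each row, row after row: the shift along the tool's x, y, z in m, then the turn, a rotation vector about the tool's x, y, z in rad. A call has 1 to 8 rows; each row is the pose to reach, as a shift and turn from the pose commanded when the call began, along the tool's axes at that moment; what a row does not reach only later rows make up. A row lasts 1/8 s, in which the tool goes at most 62.5 mm and 10.7 degrees, less where a joint would pass 70% of its speed; a pose out of reach is approached as far as the arm can. A call with a gripper value outside its range is refused whole. OPENING is the opening, from -1 (shut) to 1 (fully open), set as the call begins (- or left out, the last holds). The fingers move at their own pace and stop on an object; FORCE is the grip in N (left out, the last holds). Time passes only in rows, so rows that repeat a pose let the fingers close. It gives the time, the measured TCP pose, the force, the opening and the grip force at its end, in the units of the state.
- r.sense(): the state, without advancing time (a new reading comes with each control period).
- r.snapshot(name): name is "side" or "top" or "wrist"; returns a dict with "pixels" (420x560x3 uint8, red, green, blue), "range_z" (420x560 float32, mm along the optical axis (not along the pixel's ray), 0 where there is no reading), "K" (3x3 intrinsics, pixels), "rvec" (rotation vector, rad) and "tvec" (3), from world to camera coordinates, as OpenCV has them. Camera axes: x right, y down, z forward; pixel columns grow to the right and rows downward; lengths in mm; the calibration is good to about 2 mm. A picture is of the moment at which its call begins.
- r.hand_in(): hands the job in; it is judged then, once.
Trained networks look in a picture, given as the dict that the camera call returned (one of the last four; its "shot" number tells which), for a name from the list of things; names that differ only in an ending like _2 or _b are one class to them, and where a whole thing is asked for, a point or a joint stands for the part that bears it (a point fixed in the world has none). Each returns a list of dicts, best first, with "score" (0 to 1); they miss things now and then, are a little off and sometimes report something else, mostly with a low value. They report only what shows in the picture. A call takes as long as a camera call. They do not tell look-alikes from the thing itself.
- r.look_for(picture, target): "bbox" ([left, top, right, bottom] in pixels, round what is visible of it).
- r.outline_of(picture, target): "region" (420x560 bool, what is visible of it) and "bbox" ([left, top, right, bottom] in pixels, round what is visible of it).
The state is a dict: "time": time; "joint_pos": joint angles; "qd": joint speeds; "joint_efforts": joint torques, N m; "tool_pos": TCP position; "tcp_rot": TCP orientation; "ft_force": force on the tool from outside, world axes, zero at the start; "wrist_torque": the same for the moment, N m; "finger_gap": finger opening in mm; "grip_force": force on a finger pad.
Only numpy, scipy, OpenCV 4.12 (cv2) and the standard library are available. Lean on these libraries where they do the work, as an engineer would, in place of code of your own. Each camera call takes 0.05 s, during which the arm holds its last target. There are 200 camera calls.

## Working session

There is one attempt and no reset: what is moved stays moved. The work goes in short steps, Python scripts to look and compute and a shell command to move; the robot and the scene stay as the last step left them, time stands still between calls to the robot, and variables do not carry over. Pictures are saved under pics/ and viewed, at most 10 in all, crops included, and the job is handed in when it is done.

```bash
mkdir -p pics; cat > h.py <<'E'
import numpy as np,cv2
from bench import r
def pts(s):
    K=np.array(s["K"]);R=cv2.Rodrigues(np.array(s["rvec"],float))[0];t=np.array(s["tvec"],float).ravel()
    z=s["range_z"].astype(float);v,u=np.mgrid[0:z.shape[0],0:z.shape[1]]
    c=np.stack([(u-K[0,2])/K[0,0]*z,(v-K[1,2])/K[1,1]*z,z],-1)
    w=(c-t)@R; w[z==0]=np.nan
    return w
def proj(s,p):
    return cv2.projectPoints(np.array(p,float).reshape(-1,1,3),np.array(s["rvec"],float),np.array(s["tvec"],float),np.array(s["K"],float),None)[0].reshape(-1,2)
E
python3 - <<'E'
from h import *
for n in("top","side"):
    s=r.snapshot(n);cv2.imwrite(f"pics/{n}0.png",s["pixels"][...,::-1])
    w=pts(s);np.savez(f"{n}0.npz",w=w,px=s["pixels"])
    for t in("burnisher","rest","unit_drawer0","glue","wax","plane","clip_left","drawer_front"):
        for o in r.outline_of(s,t)[:4]:
            q=w[o["region"]];q=q[~np.isnan(q[:,0])]
            print(n,t,round(o["score"],2),np.round(o["bbox"]),len(q),np.round(np.median(q,0)) if len(q) else"", np.round(np.percentile(q,98,0)) if len(q) else "")
E
```

```text
top burnisher 0.9 [416. 204. 453. 268.] 511 [ 459. -602.   28.] [ 558. -537.   38.]
top burnisher 0.86 [359. 204. 384. 256.] 278 [ 481. -389.   47.] [ 564. -350.   57.]
top burnisher 0.8 [309. 280. 380. 314.] 579 [ 253. -292.   27.] [ 305. -188.   38.]
top rest 0.61 [353. 203. 387. 254.] 670 [ 482. -384.   10.] [ 553. -338.   42.]
top rest 0.61 [209. 166. 297. 230.] 4556 [613.  28.  25.] [710. 157.  92.]
top unit_drawer0 0.55 [211. 161. 296. 228.] 4505 [615.  26.  26.] [711. 156.  92.]
top glue 0.91 [127. 216. 152. 232.] 398 [500. 387. 109.] [530. 419. 165.]
top glue 0.22 [209. 165. 297. 228.] 4439 [617.  29.  25.] [711. 156.  92.]
top wax 0.82 [156. 151. 188. 180.] 588 [714. 287.  50.] [767. 328.  59.]
top wax 0.39 [342. 144. 360. 188.] 717 [ 701. -324.   39.] [ 774. -298.   87.]
top plane 0.75 [345. 144. 361. 188.] 730 [ 701. -325.   38.] [ 774. -297.   87.]
top clip_left 0.71 [209. 162. 297. 230.] 4395 [615.  29.  25.] [709. 156.  92.]
top clip_left 0.34 [127. 215. 154. 232.] 408 [500. 387. 109.] [530. 418. 164.]
side burnisher 0.93 [359. 206. 414. 228.] 392 [ 273. -222.   22.] [ 
[... 208 characters left out ...]
2. 173. 358. 188.] 552 [ 478. -375.    7.] [ 539. -332.   32.]
side unit_drawer0 0.8 [156. 175. 275. 267.] 6549 [620.  33.  41.] [766. 168.  87.]
side glue 0.65 [114. 268. 158. 348.] 2235 [483. 418.  84.] [513. 437. 159.]
side glue 0.39 [157. 176. 274. 267.] 6488 [619.  33.  41.] [765. 168.  87.]
side wax 0.8 [ 91. 244. 130. 282.] 1183 [698. 312.  44.] [749. 342.  50.]
side plane 0.91 [247. 146. 286. 179.] 849 [ 703. -308.   31.] [ 773. -290.   77.]
side plane 0.16 [306. 166. 366. 180.] 381 [ 476. -382.   41.] [ 564. -343.   49.]
side clip_left 0.74 [153. 178. 276. 266.] 6353 [619.  33.  41.] [765. 168.  87.]
side drawer_front 0.67 [156. 177. 274. 264.] 6409 [619.  33.  41.] [765. 168.  87.]
```

View pics/top0.png

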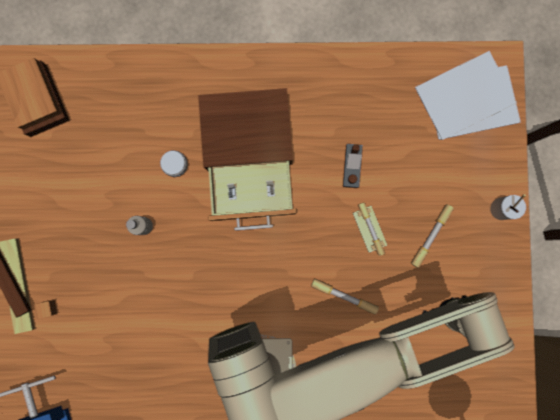

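View pics/side0.png

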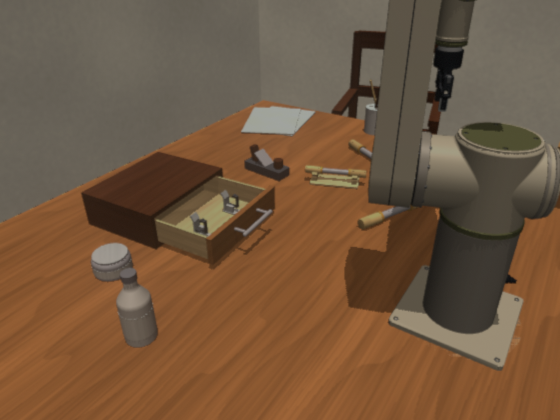

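Burnisher candidates in the top view are (371,230), lying on the rest; (433,235); and (345,297). The one on the rest looks smallest. I'll measure all three and check with a crop.

```bash
python3 - <<'E'
from h import *
s=r.snapshot("top");w=pts(s)
for o in r.outline_of(s,"burnisher")[:3]:
    m=o["region"];q=w[m];q=q[~np.isnan(q[:,0])]
    if 1: 
        q=q[q[:,2]>np.percentile(q[:,2],60)-20]
    c,(a,b),ang=cv2.minAreaRect(q[:,:2].astype(np.float32))
    # pixel-based: mask at axis height
    v=np.linalg.svd(q[:,:2]-q[:,:2].mean(0),full_matrices=False)[2][0]
    print(np.round(c,1),round(a),round(b),np.round(q.mean(0),1),"axis",np.round(np.degrees(np.arctan2(v[1],v[0]))%180,1),o["score"], np.percentile(q[:,2],[50,95]).round())
# drawer floor & unit
x,y,z=w[...,0],w[...,1],w[...,2]
m=(z>70)&(z<115)&(x>480)&(x<950)&(abs(y)<250)
px=s["pixels"].astype(int)
m2=m&(z>95)
c=cv2.minAreaRect(w[m2][:,:2].astype(np.float32));print("unit top",c,cv2.boxPoints(c).round())
img=s["pixels"][130:280,190:460,::-1];cv2.imwrite("pics/crop1.png",cv2.resize(img,(800,444),interpolation=cv2.INTER_CUBIC))
E
```

```text
[ 250.8 -293.8] 243 32 [ 252.4 -293.7   27.1] axis 65.9 0.87 [27. 36.]
[ 459.  -603.8] 32 249 [ 457.6 -600.4   27.2] axis 148.0 0.63 [27. 37.]
[502.5 398.5] 58 57 [502.  392.9 125.4] axis 5.5 0.57 [117. 163.]
unit top ((737.1234741210938, 32.93035888671875), (422.61810302734375, 300.6026611328125), 3.8175883293151855) [[ 516.  169.]
 [ 536. -131.]
 [ 958. -103.]
 [ 938.  197.]]
```

View pics/crop1.png

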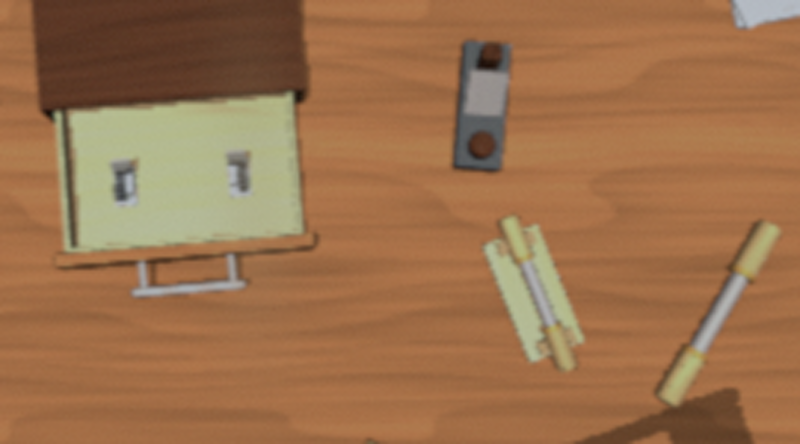

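The crop confirms it: the burnisher on the rest (crop 540,295) is clearly the smallest. The other two (crop 715,315, and top view 345,297) are about 245 mm long.

```bash
cat >> h.py <<'E'
from scipy.spatial.transform import Rotation as Ro
def Rt(): return Ro.from_euler("xyz",r.sense()["tcp_rot"],degrees=True)
def togo(p,yaw=None):
    """shift (m, tool axes) and turn about tool z for a straight-down tool whose tool-y axis lies along world angle yaw"""
    s=r.sense();R=Rt();print("shift m",np.round(R.inv().apply(np.array(p)-s["tool_pos"])/1000,4))
    if yaw is not None:
        for k in(0,180):
            a=np.radians(yaw+k);y=np.array([np.cos(a),np.sin(a),0]);z=np.array([0,0,-1.]);x=np.cross(y,z)
            T=Ro.from_matrix(np.stack([x,y,z],1));print("rotvec",np.round((R.inv()*T).as_rotvec(),4))
E
python3 - <<'E'
from h import *
s=r.sense();print(s["time"],s["tool_pos"],s["tcp_rot"],s["joint_pos"],s["ft_force"]);print(Rt().as_matrix().round(3))
w=np.load("top0.npz")["w"];x,y,z=w[...,0],w[...,1],w[...,2]
m=(x>370)&(x<590)&(y>-460)&(y<-310)&(z>36)&(z<60)
q=w[m];v=np.linalg.svd(q[:,:2]-q[:,:2].mean(0),full_matrices=False)[2][0]
print(q.mean(0),len(q),np.degrees(np.arctan2(v[1],v[0]))%180,q.min(0),q.max(0))
a=(np.degrees(np.arctan2(v[1],v[0]))+90)%180
print(a);togo([q[:,0].mean()-40,q[:,1].mean(),230],a)
E
```

```text
1.0 [ 240.72256924 -549.60243462  231.32014031] [1.79998226e+02 1.08727441e-03 2.36509442e+01] [-7.12414246e+01  7.46916459e+00  8.52670670e+01 -9.33075364e-04
  8.72619081e+01 -4.89232420e+00] [-0.62319244  0.33302477  0.0402827 ]
[[ 0.916  0.401 -0.   ]
 [ 0.401 -0.916 -0.   ]
 [-0.     0.    -1.   ]]
[ 481.75025817 -387.43878606   46.11010741] 350 21.36932629094676 [ 392.14398081 -430.11242773   36.00843534] [ 571.27599974 -342.8833653    59.39501481]
111.36932629094676
shift m [ 0.2492 -0.0679  0.0013]
rotvec [-0.      0.     -3.1018]
rotvec [0.     0.     0.0398]
```

```bash
python3 -m jog '[0.05,-0.014,0,0,0,0.01, 0.1,-0.028,0,0,0,0.02, 0.15,-0.041,0,0,0,0.03, 0.2,-0.055,0,0,0,0.04, 0.25,-0.068,0,0,0,0.04, 0.25,-0.068,0,0,0,0.04]' 1 40
python3 - <<'E'
from h import *
s=r.snapshot("wrist");w=pts(s);cv2.imwrite("pics/wr1.png",s["pixels"][...,::-1])
for o in r.outline_of(s,"burnisher")[:2]+r.outline_of(s,"rest")[:1]:
    q=w[o["region"]];q=q[~np.isnan(q[:,0])]
    print(o["score"],o["bbox"],q.min(0).round(),q.max(0).round())
x,y,z=w[...,0],w[...,1],w[...,2]
m=(x>370)&(x<600)&(y>-460)&(y<-310)&(z>40)&(z<55)
q=w[m];print(len(q))
c=cv2.minAreaRect(q[:,:2].astype(np.float32));print(c)
v=np.linalg.svd(q[:,:2]-q[:,:2].mean(0),full_matrices=False)[2][0]
print(q.mean(0),np.degrees(np.arctan2(v[1],v[0]))%180,q[:,2].max())
E
```

```text
time: 1.75
tool_pos: [445.0, -384.5, 231.3]
tcp_rot: [-180.0, -0.1, 21.6]
ft_force: [-1.0, -0.9, -0.7]
finger_gap: 85.3
grip_force: 0.0
0.79 [354.4, 171.4, 541.2, 290.3] [ 339. -693.   -2.] [ 568. -421.  258.]
0.69 [79.8, 219.6, 233.7, 350.2] [ 171. -407.   -2.] [ 433. -171.  260.]
0.6 [258.7, 79.1, 324.5, 213.0] [ 402. -442.   -2.] [ 566. -327.   45.]
3094
((484.4639892578125, -384.7853088378906), (189.4960174560547, 23.229455947875977), 21.058256149291992)
[ 492.89408919 -381.56837591   45.55612284] 21.113732767119302 50.99004077283535
```

View pics/wr1.png

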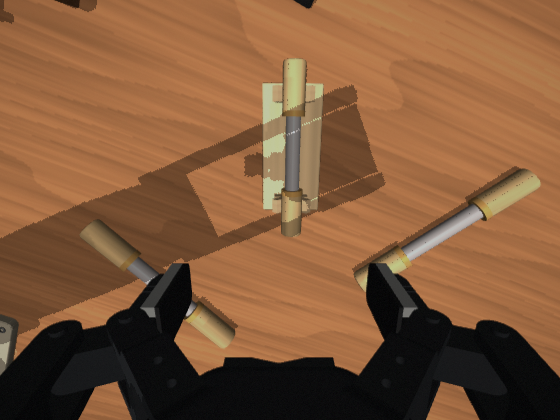

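The wrist view shows the burnisher on the rest at (292,148), lined up with the tool x axis. The larger look-alikes are at (160,285) and (450,230). I'll go down onto the steel middle.

```bash
python3 -m jog '[0.018,0.007,0.05,0,0,0.009, 0.0365,0.0148,0.1,0,0,0.009, 0.0365,0.0148,0.15,0,0,0.009, 0.0365,0.0148,0.19,0,0,0.009, 0.0365,0.0148,0.214,0,0,0.009, 0.0365,0.0148,0.214,0,0,0.009]' 1 && python3 -m jog '[0,0,0,0,0,0, 0,0,0,0,0,0, 0,0,0,0,0,0, 0,0,0,0,0,0, 0,0,0,0,0,0, 0,0,0,0,0,0, 0,0,0,0,0,0]' -1 80
```

```text
time: 2.65
tool_pos: [479.0, -387.2, 14.6]
tcp_rot: [-179.7, 0.1, 20.7]
ft_force: [-1.0, 0.4, 0.6]
finger_gap: 85.6
grip_force: 0.0
time: 3.52
tool_pos: [481.7, -386.3, 18.4]
tcp_rot: [-179.9, 0.0, 20.9]
ft_force: [-5.4, 9.3, 11.6]
finger_gap: 13.9
grip_force: 77.9
```

```bash
python3 -m jog '[0,0,-0.03,0,0,0, 0,0,-0.08,0,0,0, 0,0,-0.13,0,0,0, 0,0,-0.18,0,0,0, 0,0,-0.2,0,0,0, 0,0,-0.2,0,0,0]'
python3 - <<'E'
from h import *
w=np.load("top0.npz")["w"]
s=r.sense();print(s["joint_pos"],s["finger_gap"])
togo([530,15,220],3.8)
E
```

```text
time: 4.28
tool_pos: [482.4, -388.0, 218.2]
tcp_rot: [179.9, -0.1, 20.8]
ft_force: [0.9, 0.5, -1.5]
finger_gap: 13.8
grip_force: 78.3
[-4.35517138e+01  1.06021681e+01  8.31738832e+01 -2.48442954e-03
  8.60861735e+01  2.55985581e+01] 13.84869464854282
shift m [ 0.1879 -0.3596 -0.0024]
rotvec [ 2.5000e-03  5.0000e-04 -1.2732e+00]
rotvec [ 6.0000e-04 -2.7000e-03  1.8684e+00]
```

```bash
python3 -m jog '[0.023,-0.03,-0.006,0,0,-0.18, 0.047,-0.061,-0.012,0,0,-0.36, 0.07,-0.091,-0.018,0,0,-0.54, 0.094,-0.122,-0.024,0,0,-0.72, 0.117,-0.152,-0.03,0,0,-0.9, 0.141,-0.183,-0.036,0,0,-1.08, 0.164,-0.213,-0.042,0,0,-1.26, 0.164,-0.213,-0.042,0,0,-1.273]'
python3 - <<'E'
from h import *
s=r.snapshot("wrist");w=pts(s);cv2.imwrite("pics/wr2.png",s["pixels"][...,::-1])
np.savez("wr2.npz",w=w)
st=r.sense();print(st["tool_pos"],st["tcp_rot"])
E
```

```text
time: 5.28
tool_pos: [558.9, -127.3, 256.2]
tcp_rot: [-179.8, -0.1, 94.1]
ft_force: [-0.7, -0.1, -1.4]
finger_gap: 13.6
grip_force: 78.4
[ 558.4968611  -128.74530961  256.10583665] [-1.79759607e+02 -8.52030350e-02  9.39221393e+01]
```

View pics/wr2.png

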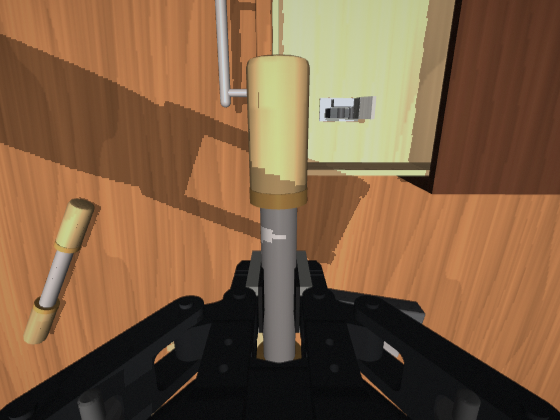

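The wrist view shows the held burnisher level along tool x (280,200), the right clip at (347,108), the drawer's right wall at row 168, and the handle at (228,60). Next I'll measure the drawer geometry.

```bash
python3 - <<'E'
from h import *
W=np.load("wr2.npz")["w"].reshape(-1,3);W=W[~np.isnan(W[:,0])]
T=pts(r.snapshot("top")).reshape(-1,3);T=T[~np.isnan(T[:,0])]
def line(P,n):
    v=np.linalg.svd(P[:,:2]-P[:,:2].mean(0),full_matrices=False)[2][0];print(n,len(P),P.mean(0).round(1),"dir",np.degrees(np.arctan2(v[1],v[0]))%180)
# held burnisher
b=W[(W[:,2]>200)&(W[:,0]>520)&(W[:,0]<600)&(W[:,1]>-110)&(W[:,2]<300)]
h=b[b[:,1]>b[:,1].max()-50];
top=[h[(h[:,1]>y)&(h[:,1]<y+6)] for y in np.arange(h[:,1].min(),h[:,1].max()-6,8)]
for t in top: print("hb",t[:,1].mean().round(1),((t[:,0].min()+t[:,0].max())/2).round(2),np.ptp(t[:,0]).round(1),t[:,2].max().round(1))
print("end y",h[:,1].max())
a=np.radians(3.8);c,s=np.cos(a),np.sin(a);O=np.array([526,19.])
def loc(P): d=P[:,:2]-O; return np.c_[d[:,0]*c+d[:,1]*s,-d[:,0]*s+d[:,1]*c,P[:,2]]
for n,P in(("W",W),("T",T)):
    L=loc(P);print(n)
    ut=P[(L[:,2]>95)&(L[:,2]<108)&(L[:,0]>170)&(L[:,0]<460)&(abs(L[:,1])<170)];
    if len(ut)>50:
        print(" unit",cv2.minAreaRect(ut[:,:2].astype(np.float32)),np.percentile(ut[:,2],50))
    f=L[(abs(L[:,0])<40)&(abs(L[:,1])<140)&(L[:,2]>82)&(L[:,2]<96)]
    print(" fronttop x",np.percentile(f[:,0],[2,50,98]).round(1),"z",np.median(f[:,2]).round(1))
    for y0 in range(-140,140,56):
        g=f[(f[:,1]>=y0)&(f[:,1]<y0+56)]
        if len(g)>5: print("   y",y0,len(g),np.percentile(g[:,0],[3,50,97]).round(1))
    for sg in(-1,1):
        g=L[(L[:,0]>30)&(L[:,0]<140)&(L[:,1]*sg>115)&(L[:,1]*sg<150)&(L[:,2]>65)&(L[:,2]<90)]
        if len(g)>10: print(" wall",sg,len(g),np.percentile(g[:,1],[3,50,97]).round(1),"slope deg",np.degrees(np.polyfit(g[:,0],g[:,1],1)[0]).round(2))
        for lo,hi in((30,60),(60,72),(72,84)):
            k=L[(L[:,0]>30)&(L[:,0]<140)&(L[:,1]*sg>40)&(L[:,1]*sg<95)&(L[:,2]>lo)&(L[:,2]<hi)]
            if len(k)>3: print(" clip",sg,(lo,hi),len(k),"x",np.percentile(k[:,0],[2,50,98]).round(1),"y",np.percentile(k[:,1],[2,50,98]).round(1))
st=r.sense();print(st["tool_pos"],st["tcp_rot"])
E
```

```text
hb -77.7 556.4 23.5 288.4
hb -69.7 555.86 24.0 288.6
hb -61.6 555.17 24.1 288.0
hb -53.6 554.46 24.1 288.2
hb -45.7 554.09 23.9 288.2
hb -37.6 553.3 24.0 288.3
end y -30.679670076521372
W
 unit ((772.7399291992188, -26.04779052734375), (130.19598388671875, 171.42059326171875), 4.19584846496582) 100.16162763190485
 fronttop x [ 2.2  9.1 16.3] z 87.3
   y -28 895 [ 2.3  9.1 16.3]
 wall -1 558 [-132.2 -128.8 -126.8] slope deg 0.31
 clip -1 (30, 60) 409 x [ 76.1 101.4 108.4] y [-74.6 -62.  -54.3]
 clip -1 (60, 72) 204 x [ 76.1 109.4 113. ] y [-74.5 -65.7 -53.8]
 clip -1 (72, 84) 334 x [ 76.7 114.  120.4] y [-74.3 -66.7 -53.4]
T
 unit ((825.3345336914062, 39.060020446777344), (246.90753173828125, 300.3769226074219), 3.982027530670166) 101.50145624161448
 fronttop x [ 0.2  8.3 20.4] z 87.7
   y -140 68 [ 1.   8.  18.8]
   y -84 24 [ 2.   9.1 17.1]
   y -28 79 [ 0.7  8.4 20.2]
   y 28 71 [ 0.3  7.4 15.7]
   y 84 73 [-0.1  8.2 20.2]
 clip -1 (30, 60) 38 x [ 49.6 100.7 135.2] y [-71.4 -59.3 -43.6]
 clip -1 (60, 72) 11 x [ 92.7 109.9 120.2] y [-72.1 -66.9 -58.2]
 clip -1 (72, 84) 14 x [109.6 115.1 118.6] y [-76.  -69.  -59.7]
 wall 1 75 [127.3 130.  134.2] slope deg 0.34
 clip 1 (30, 60) 63 x [ 42.9  94.4 136.8] y [48.9 65.1 90.4]
 clip 1 (60, 72) 11 x [ 75.8 106.2 110. ] y [55.2 66.6 72.9]
 clip 1 (72, 84) 31 x [ 78.8 109.5 119. ] y [55.1 65.7 73.8]
[ 558.32297382 -129.73586692  256.37302324] [-1.79769355e+02 -6.41047783e-02  9.37580340e+01]
```

```bash
python3 - <<'E'
from h import *
W=np.load("wr2.npz")["w"].reshape(-1,3);W=W[~np.isnan(W[:,0])]
a=np.radians(4.1);c,s=np.cos(a),np.sin(a);O=np.array([526,19.])
d=W[:,:2]-O;L=np.c_[d[:,0]*c+d[:,1]*s,-d[:,0]*s+d[:,1]*c,W[:,2]]
k=L[(L[:,0]>60)&(L[:,0]<140)&(L[:,1]<-50)&(L[:,1]>-90)]
for z in range(26,82,4):
    g=k[(k[:,2]>=z)&(k[:,2]<z+4)]
    h=np.histogram(g[:,0],np.arange(72,126,3))[0];print(z,h)
print(np.arange(72,126,3))
f=L[(abs(L[:,0])<40)&(abs(L[:,1])<140)&(L[:,2]>82)&(L[:,2]<96)];print("front x",np.percentile(f[:,0],[1,99]),f[:,1].mean())
g=L[(L[:,0]>30)&(L[:,0]<140)&(L[:,1]<-115)&(L[:,1]>-150)&(L[:,2]>65)&(L[:,2]<90)];print("wall y",np.percentile(g[:,1],[3,50,97]))
for x in(86,88,90): print(x,O+np.array([[c,-s],[s,c]])@np.array([x,0]))
E
```

```text
26 [ 9  5  3 14  0  0  0  0  1  1  1  3  0  0  0  0  0]
30 [0 0 0 2 1 0 0 0 0 0 0 1 1 0 0 0 0]
34 [0 4 0 5 0 0 0 0 0 0 0 3 2 0 0 0 0]
38 [ 0  4  0  4  0  1  1  0 16 27 25 26  3  0  0  0  0]
42 [ 0  3  0  4 23 20 19 24 20 22 29 25  3  0  0  0  0]
46 [ 0  7  0  0  0  0  0  0  0  1  0 18  4  0  0  0  0]
50 [ 0  6  0  0  0  0  0  0  0  0  0 14  3  0  0  0  0]
54 [ 0  4  0  0  0  0  0  0  0  0  0 19  4  0  0  0  0]
58 [ 0  7  0  0  0  0  0  0  0  0  0 15  3  0  0  0  0]
62 [ 0  4  0  0  0  0  0  0  0  0  0 15 29  0  0  0  0]
66 [ 0  9  0  0  0  0  0  0  0  0  0  0 63 10  0  0  0]
70 [ 0 22 28 30 11  6  5  0  0  0  0  0  7 59  1  0  0]
74 [ 0  0  0  3 23 18  0  0  0  0  0  0  0 25 54 32  8]
78 [ 0  0  0  0  0  0  0  0  0  0  0  0  0  0 36 26  0]
[ 72  75  78  81  84  87  90  93  96  99 102 105 108 111 114 117 120 123]
front x [ 2.05601958 16.38171547] 4.287869892652919
wall y [-132.65263787 -129.2663384  -127.38221776]
86 [611.77990733  25.14878021]
88 [613.7747889  25.2917751]
90 [615.76967046  25.43476999]
```

The clip profile puts the prong's inner face and the jaw nose at a seat about 95 mm behind the drawer's front reference, at world (621, 26). I'll move above it.

```bash
python3 -m jog '[0.04,0.018,0.01,0,0,0, 0.09,0.043,0.03,0,0,0, 0.13,0.063,0.07,0,0,0, 0.1484,0.071,0.11,0,0,0, 0.1484,0.071,0.116,0,0,0, 0.1484,0.071,0.116,0,0,0, 0.1484,0.071,0.116,0,0,0]'
python3 - <<'E'
from h import *
s=r.snapshot("wrist");W=pts(s);cv2.imwrite("pics/wr3.png",s["pixels"][...,::-1])
st=r.sense();print(st["tool_pos"],st["tcp_rot"],st["ft_force"])
W=W.reshape(-1,3);W=W[~np.isnan(W[:,0])]
a=np.radians(4.1);c,sn=np.cos(a),np.sin(a);O=np.array([526,19.])
d=W[:,:2]-O;L=np.c_[d[:,0]*c+d[:,1]*sn,-d[:,0]*sn+d[:,1]*c,W[:,2]]
k=L[(L[:,0]>60)&(L[:,0]<140)&(L[:,1]>50)&(L[:,1]<85)&(L[:,2]<84)]
for z in range(26,82,4):
    g=k[(k[:,2]>=z)&(k[:,2]<z+4)];print(z,np.histogram(g[:,0],np.arange(72,126,3))[0])
print("y",np.percentile(k[k[:,2]>66][:,1],[3,97]))
b=L[(L[:,2]>140)&(L[:,2]<180)&(abs(L[:,0]-95)<20)&(L[:,1]>45)&(L[:,1]<110)]
for y in range(45,100,10):
    g=b[(b[:,1]>y)&(b[:,1]<y+6)]
    if len(g)>20: print("b",y,(g[:,0].min()+g[:,0].max())/2,np.ptp(g[:,0]),g[:,2].max())
print("end",b[:,1].max())
E
```

```text
time: 6.25
tool_pos: [621.4, 21.1, 145.2]
tcp_rot: [179.8, 0.0, 93.7]
ft_force: [0.2, -0.3, -2.0]
finger_gap: 13.8
grip_force: 78.5
[621.49600506  21.32098792 145.47913399] [1.79814473e+02 3.16778007e-02 9.36713218e+01] [ 0.05259555 -0.51930242 -1.66901944]
26 [0 0 0 0 0 0 0 0 0 0 0 0 0 0 0 0 0]
30 [0 0 0 0 0 0 0 0 0 0 0 0 0 0 0 0 0]
34 [0 0 0 0 0 0 0 0 0 0 0 0 0 0 0 0 0]
38 [0 0 0 0 0 0 0 0 0 0 0 0 0 0 0 0 0]
42 [0 0 0 0 0 0 0 0 0 0 0 0 0 0 0 0 0]
46 [0 0 0 0 0 0 0 0 0 0 0 0 0 0 0 0 0]
50 [0 0 0 0 0 0 0 0 0 0 0 0 0 0 0 0 0]
54 [0 0 0 0 0 0 0 0 0 0 0 0 0 0 0 0 0]
58 [0 0 0 0 0 0 0 0 0 0 0 0 0 0 0 0 0]
62 [0 0 0 0 0 0 0 0 0 0 0 0 0 0 0 0 0]
66 [0 0 0 0 0 0 0 0 0 0 0 0 0 0 0 0 0]
70 [0 6 0 0 0 0 0 0 0 0 0 0 0 0 0 0 0]
74 [ 0  0  0  0  0  0  0  0  0  0  0  0  0  0  0 76 23]
78 [ 0  0  0  0  0  0  0  0  0  0  0  0  0  0  2 69  2]
y [57.05170738 77.53556022]
b 45 96.4076774886822 23.671995113046094 176.7982928065024
b 55 96.71689984477419 23.581333700123665 177.03303435086775
b 65 96.78050736873195 24.014923281333623 176.9145955860712
b 75 96.61025906356309 23.59741540730269 177.09918110414947
b 85 96.73778422775499 23.974233677943957 176.76305659414967
end 91.95134738873055
```

View pics/wr3.png

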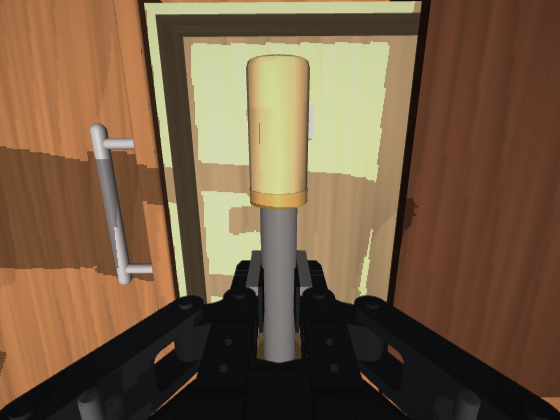

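The wrist view shows the handle (278,130) over the left clip, with the prong tip just visible at (311,120). I'll nudge it and come down to just above the jaws, then measure again.

```bash
cat > chk.py <<'E'
from h import *
st=r.sense();print(st["tool_pos"],st["tcp_rot"],st["ft_force"])
s=r.snapshot("wrist");W=pts(s)
W=W.reshape(-1,3);W=W[~np.isnan(W[:,0])]
a=np.radians(4.0);c,sn=np.cos(a),np.sin(a);O=np.array([526,19.])
d=W[:,:2]-O;L=np.c_[d[:,0]*c+d[:,1]*sn,-d[:,0]*sn+d[:,1]*c,W[:,2]]
zt=st["tool_pos"][2]+32
b=L[(L[:,2]>zt-12)&(L[:,2]<zt+5)&(abs(L[:,0]-95)<17)&(L[:,1]>45)&(L[:,1]<110)]
for y in range(45,100,10):
    g=b[(b[:,1]>y)&(b[:,1]<y+6)]
    if len(g)>20: print("b",y,((g[:,0].min()+g[:,0].max())/2).round(1),np.ptp(g[:,0]).round(1),g[:,2].max().round(1))
print("end",b[:,1].max())
k=L[(L[:,0]>60)&(L[:,0]<140)&(L[:,1]>50)&(L[:,1]<85)&(L[:,2]<84)&(L[:,2]>66)]
print("prong",np.percentile(k[k[:,0]>100][:,0],[2,50,98]) if len(k) else 0)
f=L[(abs(L[:,0])<40)&(abs(L[:,1])<140)&(L[:,2]>82)&(L[:,2]<92)];print("front x",np.percentile(f[:,0],[1,50,99]) if len(f) else 0,f[:,1].mean())
E
python3 -m jog '[0.004,-0.001,0.02,0,0,0, 0.004,-0.001,0.042,0,0,0, 0.004,-0.001,0.042,0,0,0, 0.004,-0.001,0.042,0,0,0]'; python3 chk.py
```

```text
time: 6.8
tool_pos: [619.2, 26.6, 101.6]
tcp_rot: [180.0, 0.0, 93.8]
ft_force: [-0.0, 0.2, -2.0]
finger_gap: 13.5
grip_force: 78.5
[619.21493221  26.60541957 101.59218148] [1.79985471e+02 6.74638317e-04 9.37772872e+01] [-0.0095499   0.21923584 -2.0307973 ]
b 45 94.7 23.3 133.6
b 55 94.7 22.9 133.3
b 65 94.7 23.1 133.4
b 75 94.8 23.3 133.4
b 85 94.7 23.1 133.8
b 95 94.7 22.5 132.8
end 97.65927864652825
prong [111.59181212 115.46986177 120.22654701]
front x [ 2.42209139 10.96996686 17.19652205] 54.81847897562517
```

```bash
python3 -m jog '[-0.001,0.0005,0.02,0,0,0, -0.001,0.0005,0.034,0,0,0, -0.001,0.0005,0.042,0,0,0, -0.001,0.0005,0.05,0,0,0, -0.001,0.0005,0.056,0,0,0, -0.001,0.0005,0.061,0,0,0, -0.001,0.0005,0.065,0,0,0, -0.001,0.0005,0.066,0,0,0]'; python3 chk.py
```

```text
time: 7.85
tool_pos: [621.4, 25.8, 37.3]
tcp_rot: [179.8, 0.0, 93.8]
ft_force: [-2.2, 0.8, 13.3]
finger_gap: 13.5
grip_force: 80.1
[621.39600749  25.75526558  37.26549191] [1.79797215e+02 5.50358538e-03 9.37815950e+01] [-2.17383841  0.78011203 13.28278435]
b 45 97.0 23.7 69.2
b 55 98.7 26.6 70.3
b 65 95.0 34.0 74.3
b 75 95.0 34.0 74.2
b 85 96.9 23.4 69.3
b 95 96.7 21.6 68.1
end 96.86718485093144
prong [100.11849317 114.3704328  121.41545002]
front x [ 4.21563733 15.53322122 19.02039263] 35.160687973553195
```

```bash
python3 -m jog '[0,0,0.002,0,0,0, 0,0,0.004,0,0,0, 0,0,0.004,0,0,0]'; python3 -m jog '[0,0,0,0,0,0, 0,0,0,0,0,0]'; python3 chk.py
```

```text
time: 8.28
tool_pos: [624.8, 26.0, 37.1]
tcp_rot: [179.4, 0.0, 93.8]
ft_force: [0.3, 2.3, 24.6]
finger_gap: 13.7
grip_force: 81.6
time: 8.52
tool_pos: [624.8, 26.0, 37.1]
tcp_rot: [179.4, 0.0, 93.8]
ft_force: [0.4, 2.8, 23.9]
finger_gap: 13.2
grip_force: 81.6
[624.78091359  25.95086824  37.07691186] [1.79385090e+02 2.43498812e-02 9.37863808e+01] [ 0.44993456  2.80226262 23.87485205]
b 45 100.2 23.6 69.7
b 55 100.2 23.2 68.9
b 65 96.1 31.6 74.1
b 75 96.1 31.2 74.1
b 85 100.1 23.4 69.2
b 95 100.2 22.0 68.1
end 96.79381201231948
prong [100.33538023 116.11755013 124.70385657]
front x [ 7.6509417  18.95767943 22.42884323] 34.55212976265375
```

Force rose to 24 N with no further travel, so it has bottomed out. I'll relax, release and check.

```bash
python3 -m jog '[0,0,-0.004,0,0,0, 0,0,-0.004,0,0,0]' ; python3 -m jog '[0,0,0,0,0,0, 0,0,0,0,0,0, 0,0,0,0,0,0, 0,0,0,0,0,0, 0,0,0,0,0,0]' 1; python3 -m jog '[0,0,-0.03,0,0,0, 0,0,-0.08,0,0,0, 0,0,-0.13,0,0,0, -0.05,-0.01,-0.15,0,0,0, -0.1,-0.02,-0.15,0,0,0, -0.15,-0.02,-0.15,0,0,0, -0.15,-0.02,-0.15,0,0,0, -0.15,-0.02,-0.15,0,0,0]'
python3 - <<'E'
from h import *
s=r.snapshot("wrist");w=pts(s);cv2.imwrite("pics/wr4.png",s["pixels"][...,::-1])
W=w.reshape(-1,3);W=W[~np.isnan(W[:,0])]
a=np.radians(4.0);c,sn=np.cos(a),np.sin(a);O=np.array([526,19.])
d=W[:,:2]-O;L=np.c_[d[:,0]*c+d[:,1]*sn,-d[:,0]*sn+d[:,1]*c,W[:,2]]
b=L[(L[:,2]>56)&(L[:,2]<95)&(abs(L[:,0]-100)<16)&(abs(L[:,1])<110)]
for y in range(-95,100,10):
    g=b[(b[:,1]>y)&(b[:,1]<y+6)]
    if len(g)>20: print("b",y,((g[:,0].min()+g[:,0].max())/2).round(1),np.ptp(g[:,0]).round(1),np.percentile(g[:,2],98).round(1))
f=L[(abs(L[:,0])<40)&(abs(L[:,1])<140)&(L[:,2]>82)&(L[:,2]<92)];print("front x",np.percentile(f[:,0],[1,50,99]) if len(f) else 0,np.median(f[:,2]))
fl=L[(abs(L[:,0]-60)<15)&(abs(L[:,1])<110)&(L[:,2]<40)];print("floor",np.median(fl[:,2]),b[:,1].min(),b[:,1].max())
E
```

```text
time: 8.82
tool_pos: [621.2, 25.7, 37.3]
tcp_rot: [179.8, 0.0, 93.8]
ft_force: [-0.3, 1.4, 12.0]
finger_gap: 13.5
grip_force: 80.0
time: 9.45
tool_pos: [619.5, 25.6, 35.1]
tcp_rot: [-180.0, -0.0, 93.8]
ft_force: [0.1, 0.7, -0.8]
finger_gap: 85.5
grip_force: 0.0
time: 10.45
tool_pos: [609.5, -125.1, 185.1]
tcp_rot: [-180.0, -0.0, 93.7]
ft_force: [0.2, 0.1, -0.2]
finger_gap: 85.4
grip_force: 0.0
b -95 96.1 22.7 68.5
b -85 96.5 23.6 68.4
b -75 100.0 31.9 75.8
b -65 100.3 31.4 75.1
b -55 100.2 31.4 72.8
b -45 96.4 23.9 69.1
b -35 96.1 15.5 64.8
b -25 96.7 15.5 65.1
b -15 96.5 15.2 65.3
b -5 96.2 14.9 65.1
b 5 96.5 15.7 64.8
front x [ 4.2291509  12.11838281 18.92900505] 87.22977864189171
floor 21.965406197209333 -93.2709047676234 11.147169246701674
```

View pics/wr4.png

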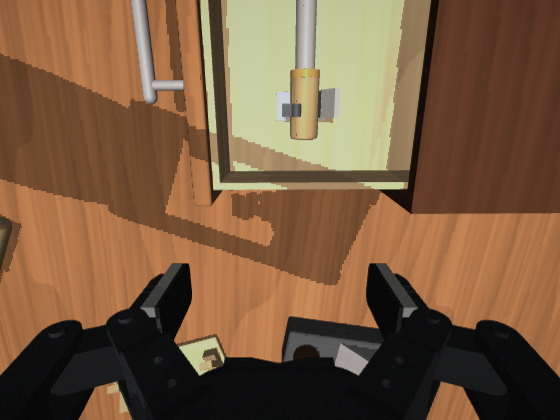

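The picture shows the right handle (305,105) down in its clip with the jaw nose closed over it. The axis is about 57 mm high and level along its length. Next I'll shut the fingers and go to the drawer front.

```bash
python3 -m jog '[0.035,-0.028,0,0,0,0, 0.075,-0.057,0,0,0,0, 0.11,-0.086,0,0,0,0, 0.149,-0.115,0.02,0,0,0, 0.149,-0.115,0.06,0,0,0, 0.149,-0.115,0.09,0,0,0, 0.149,-0.115,0.105,0,0,0, 0.149,-0.115,0.108,0,0,0]' -1 30; python3 -m jog '[0,0.005,0,0,0,0, 0,0.01,0,0,0,0, 0,0.015,0,0,0,0]'
```

```text
time: 11.5
tool_pos: [484.5, 16.4, 76.7]
tcp_rot: [-179.9, -0.0, 93.8]
ft_force: [1.0, 0.6, -0.0]
finger_gap: -0.1
grip_force: 0.0
time: 11.88
tool_pos: [501.2, 16.6, 78.2]
tcp_rot: [179.9, 0.0, 93.8]
ft_force: [-0.0, -0.0, 0.1]
finger_gap: -0.3
grip_force: 0.0
```

Now I'll push gently along tool y, which is into the unit.

```bash
python3 -m jog '[0,0.012,0,0,0,0, 0,0.024,0,0,0,0, 0,0.036,0,0,0,0, 0,0.05,0,0,0,0, 0,0.065,0,0,0,0, 0,0.08,0,0,0,0, 0,0.095,0,0,0,0, 0,0.11,0,0,0,0]'; python3 -m jog '[0,0.01,0,0,0,0, 0,0.02,0,0,0,0, 0,0.03,0,0,0,0, 0,0.035,0,0,0,0, 0,0.035,0,0,0,0]'
```

```text
time: 12.88
tool_pos: [610.8, 24.3, 77.2]
tcp_rot: [180.0, -0.0, 93.8]
ft_force: [-0.5, 0.8, 0.9]
finger_gap: -0.2
grip_force: 1.1
time: 13.5
tool_pos: [645.0, 26.2, 77.2]
tcp_rot: [180.0, 0.0, 93.8]
ft_force: [0.1, -0.2, -0.4]
finger_gap: -0.4
grip_force: 0.0
```

```bash
python3 -m jog '[0,0.005,0,0,0,0, 0,0.01,0,0,0,0, 0,0.015,0,0,0,0, 0,0.02,0,0,0,0, 0,0.02,0,0,0,0]'
python3 - <<'E'
from h import *
T=pts(r.snapshot("top")).reshape(-1,3);T=T[~np.isnan(T[:,0])]
a=np.radians(4.0);c,s=np.cos(a),np.sin(a);d=T[:,:2]-[526,19]
L=np.c_[d[:,0]*c+d[:,1]*s,-d[:,0]*s+d[:,1]*c,T[:,2]]
for lo,hi in((-140,-70),(-70,-30),(30,70),(70,140)):
    k=L[(L[:,1]>lo)&(L[:,1]<hi)&(L[:,0]>0)&(L[:,0]<400)]
    f=k[(k[:,2]>80)&(k[:,2]<95)];u=k[k[:,2]>97]
    print(lo,len(f),np.percentile(f[:,0],[3,97]) if len(f) else 0,"unit front",np.percentile(u[:,0],1))
E
```

```text
time: 14.12
tool_pos: [665.3, 27.6, 77.5]
tcp_rot: [180.0, 0.0, 93.8]
ft_force: [0.3, -0.5, 0.5]
finger_gap: 0.0
grip_force: 0.0
-140 167 [153.12164891 362.23874897] unit front 157.10962939889407
-70 63 [153.64019545 392.77458639] unit front 4.0563680980182655
30 26 [271.46444566 394.02116656] unit front 2.6719206025769626
70 85 [153.95725391 387.8390841 ] unit front 12.190064204533385
```

```bash
python3 -m jog '[0,0.002,0,0,0,0, 0,0.004,0,0,0,0, 0,0.006,0,0,0,0, 0,0.006,0,0,0,0]'; python3 -m jog '[0,0.002,0,0,0,0, 0,0.004,0,0,0,0, 0,0.004,0,0,0,0]'
```

```text
time: 14.68
tool_pos: [670.9, 28.0, 77.3]
tcp_rot: [180.0, 0.0, 93.8]
ft_force: [0.5, 0.1, 0.4]
finger_gap: 0.4
grip_force: 0.0
time: 15.05
tool_pos: [674.9, 28.2, 77.4]
tcp_rot: [180.0, 0.0, 93.8]
ft_force: [0.2, 0.9, -0.3]
finger_gap: -0.1
grip_force: 0.0
```

```bash
python3 -m jog '[0,0.003,0,0,0,0, 0,0.006,0,0,0,0, 0,0.006,0,0,0,0]'; python3 -m jog '[0,0.002,0,0,0,0, 0,0.004,0,0,0,0, 0,0.004,0,0,0,0]';python3 - <<'E'
from h import *
s=r.snapshot("side");cv2.imwrite("pics/side5.png",cv2.resize(s["pixels"][120:300,80:320,::-1],(800,600)))
E
```

```text
time: 15.42
tool_pos: [676.5, 28.4, 76.9]
tcp_rot: [-179.4, -0.0, 93.8]
ft_force: [-24.4, -2.0, 14.9]
finger_gap: 0.2
grip_force: 13.9
time: 15.8
tool_pos: [677.0, 28.4, 76.8]
tcp_rot: [-179.0, -0.0, 93.8]
ft_force: [-42.4, -2.5, 27.1]
finger_gap: -0.1
grip_force: 25.3
```

View pics/side5.png

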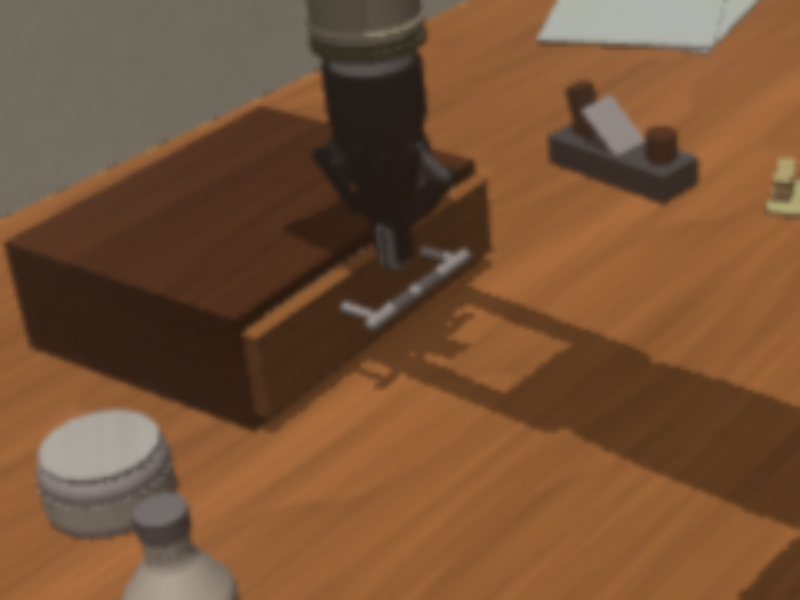

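The fingers have met a hard stop. I'll back off and measure whether the front is flush.

```bash
python3 -m jog '[0,-0.01,0,0,0,0, 0,-0.03,0,0,0,0, 0,-0.06,0,0,0,0, 0,-0.11,-0.01,0,0,0, 0,-0.15,-0.05,0,0,0, 0,-0.18,-0.1,0,0,0, -0.06,-0.18,-0.15,0,0,0, -0.06,-0.18,-0.15,0,0,0]'; python3 -m jog '[-0.05,0,0,0,0,0, -0.1,0.02,0,0,0,0, -0.15,0.05,0,0,0,0, -0.15,0.08,0,0,0,0, -0.15,0.08,0,0,0,0]'
python3 - <<'E'
from h import *
a=np.radians(4.0);c,s=np.cos(a),np.sin(a)
for n in("top","wrist","side"):
    sh=r.snapshot(n);T=pts(sh).reshape(-1,3);T=T[~np.isnan(T[:,0])]
    if n=="wrist": cv2.imwrite("pics/wr6.png",sh["pixels"][...,::-1])
    d=T[:,:2]-[526,19]
    L=np.c_[d[:,0]*c+d[:,1]*s,-d[:,0]*s+d[:,1]*c,T[:,2]]
    k=L[(abs(L[:,1])<140)&(L[:,0]>60)&(L[:,0]<250)]
    if n=="side":
        f=k[(k[:,2]>30)&(k[:,2]<50)];print(n,len(f),np.percentile(f[:,0],[10,50,90]));u=k[k[:,2]>98]
    else:
        f=k[(k[:,2]>82)&(k[:,2]<92)];u=k[(k[:,2]>97)&(k[:,2]<106)]
        if len(f): print(n,len(f),"front top",np.percentile(f[:,0],[2,50,98]).round(1))
    if len(u): print(n,"unit front",np.percentile(u[:,0],[0.2,1,3]).round(1))
    for z in range(70,106,5):
        g=k[(k[:,2]>=z)&(k[:,2]<z+5)]
        if len(g)>5: print("  ",z,len(g),np.percentile(g[:,0],[2,50]).round(1))
E
```

```text
time: 16.85
tool_pos: [510.8, -45.0, 231.5]
tcp_rot: [179.6, 0.1, 93.7]
ft_force: [0.0, 0.0, 0.0]
finger_gap: -0.1
grip_force: 0.0
time: 17.48
tool_pos: [599.6, -187.3, 225.1]
tcp_rot: [-179.9, -0.1, 93.7]
ft_force: [0.0, 0.1, 0.8]
finger_gap: 0.1
grip_force: 0.0
top 316 front top [162.2 170.5 228.2]
top unit front [169.8 177.4 178.8]
   70 66 [122.4 135. ]
   75 37 [123.8 162.7]
   80 88 [162.2 168.6]
   85 168 [162.4 171. ]
   90 259 [162.2 178. ]
   95 604 [169.  208.1]
   100 773 [178.3 213.5]
   105 318 [178.4 216.9]
wrist 2589 front top [163.9 171.1 179.5]
wrist unit front [178.6 179.  179.9]
   70 253 [163.6 164.1]
   75 398 [163.7 164.4]
   80 261 [163.6 164.2]
   85 2294 [164.1 171.2]
   90 323 [178.5 179.2]
   95 4738 [179.  211.7]
   100 6300 [180.  214.7]
side 351 [161.23300977 163.23516238 165.24699714]
side unit front [ 61.4 176.2 178.1]
   70 114 [160.4 163. ]
   75 117 [160.1 162.8]
   80 160 [160.5 163.7]
   85 331 [160.7 171.3]
   90 123 [175.3 178.1]
   95 1264 [177.3 211.7]
   100 141 [176.8 205.6]
```

View pics/wr6.png

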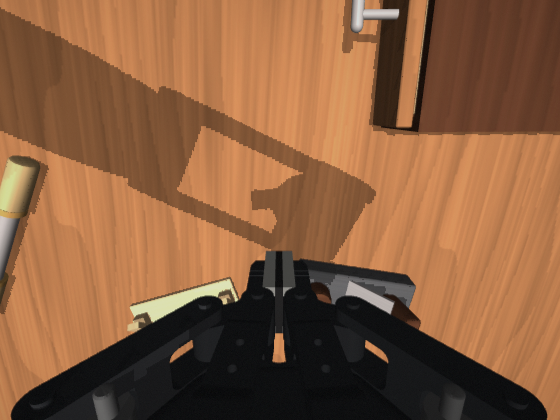

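The front panel's outer face is at 164 mm and is about 14.5 mm thick, and the unit body starts at 179 mm. So the panel sits against the body and the drawer is fully shut. The arm is clear, so I'll open the fingers and hand in.

```bash
python3 -m jog '[0,0,0,0,0,0, 0,0,0,0,0,0, 0,0,0,0,0,0, 0,0,0,0,0,0]' 0; python3 -c "
from bench import r
print(r.hand_in())"
```

```text
time: 18.12
tool_pos: [598.6, -187.2, 227.5]
tcp_rot: [180.0, 0.0, 93.8]
ft_force: [0.4, 0.8, 0.8]
finger_gap: 42.7
grip_force: 0.0
the job is handed in; nothing more can be done
None
```

I pressed the burnisher down into both clips, pushed the drawer shut to its stop and handed the job in at 18 s; hand-in returned no verdict, and I couldn't see the burnisher once the drawer was closed.

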